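# Take the plate carrier off its safety hook and start a mix on the shaker

## Task

Take the steel plate carrier off the drip stand's safety hook by pressing the hook's sprung keeper back with the carrier's own rung and then lifting it off, keeping the carrier roughly level, and set it down (do not drop it) flat between the corner fences of the shaker's platform. Once you have let go of it, tilt the shaker's jog lever well over to the robot's left, hold it there for about a second, and let it spring back upright. Leave the other things on the bench where they are.

Things in the scene. Friction and masses are not known exactly. Their poses are not given: they have to be found in the camera images.
- carrier: Steel microplate carrier, 0.4 to 0.65 kg, hanging on the hook: open tray 105 (x) x 150 (y) x 14 mm with a fixed microplate in it (86 x 127 mm, top 23 mm above the underside); at each end (y = +-73 mm) a flat upright 176 mm tall; two bars along y join these: lower rung and upper grip. Origin: centre of the underside, z up; same after a half turn
- carrier_rung (a point): Centre of the carrier's lower rung, a round steel bar of 12 mm diameter along the carrier's y, 115 mm above the underside; this hangs in the hook
- carrier_grip (a point): Centre of the carrier's grey plastic upper grip, 170 mm above the underside: a block 18 mm thick (x), 90 mm long (y), 24 mm high, nothing above it. Can be taken from above, fingers in front of and behind it
- stand: Fixed drip stand: base 230 (x) x 150 (y) x 10 mm, post 159 mm tall at x = +70 mm, and from its top a level steel hook arm 24 mm wide and 20 mm deep (top face z = 159 mm) reaching to its free end at x = -69 mm. Nothing of it is higher than 187 mm. Origin: on the table under the base's centre; x points from the hook's free end to the post, yaw within 0.35 rad of the robot's x
- hook_seat (a point): Centre of the hanging rung in the hook: stand x = -50, z = 165 mm; axes as the stand's. A fixed tip rises 7 to 19 mm in front of it (-x). To free the rung: move the carrier 18 to 20 mm from the seat towards the post (+x), the rung pressing the keeper back; lift 28 to 55 mm; then draw it forward (-x) 90 mm or more past the seat, off the arm, which passes between rung and microplate
- hook_lip (a point): Rear lower edge of the hook's fixed lip: the tip curls back over the rung as a lip ending 9 mm behind the seat (+x), underside 9 mm and top 16 mm above the seat. It stops a straight pull up; the rung (6 mm radius) clears it only when more than 15 mm behind the seat
- keeper (a joint): Sprung keeper behind the rung: steel flap 24 mm wide, hinged low in the arm (axis along stand y, 12 mm behind and 20 mm below the seat), top 22 mm above the seat, front face 9.5 mm behind the seat when shut. 0 = shut against the lip; grows as it is pressed towards the post, to 1.1 rad; about 0.6 when the rung clears the lip. Takes 3 to 8 N at the rung; springs shut by itself
- shaker: Fixed laboratory shaker: white housing with an aluminium platform, and a lower grey control console on the robot's side (-x). Whole 315 (x) x 205 (y) mm. Origin: on the table under the platform's centre. Yaw within 0.25 rad of the robot's frame, +y to the robot's left
- platform (a point): Centre of the platform's flat top, 85 mm above the table, axes as the shaker's. Four L-shaped corner fences, 15 mm high, surround a space of 117 (x) x 162 (y) mm into which the carrier's tray fits with 6 mm to spare all round, long side along y, either way round
- jog (a joint): Spring-centred jog lever on the shaker's console, 150 mm in front of the platform's centre, hinge along the shaker's x, 60 mm above the table. 0 = upright; positive = tilted to the robot's left (shaker +y), negative = right; stops at +-0.6 rad. 0.6 Nm per rad: about 3 N on the knob for 0.4 rad. Springs back upright when let go
- jog_knob (a point): Centre of the white ball knob (24 mm diameter) on the jog lever, 85 mm above its hinge, on a 10 mm stem; 145 mm above the table when upright
- plate_a: Bystander, leave alone: clear 96-well microplate lying flat, 86 x 127 x 15 mm. Origin: centre of the underside
- plate_b: Bystander, leave alone: clear 96-well microplate with pinkish wells lying flat, 86 x 127 x 15 mm. Origin: centre of the underside
- trough: Bystander, leave alone: open white reagent trough, 75 x 130 x 38 mm. Origin: centre of the underside
- bottle: Bystander, leave alone: brown capped bottle, 60 mm diameter, 130 mm tall. Origin: centre of the underside
- timer: Bystander, leave alone: grey bench timer, 30 x 75 mm, 62 mm tall. Origin: centre of the underside
- tipbox: Bystander, leave alone: white pipette-tip box, 65 x 85 mm, 51 mm tall. Origin: centre of the underside
- beaker: Bystander, leave alone: glass beaker, 70 mm diameter, 85 mm tall. Origin: centre of the underside
Things that resemble listed ones, but are neither listed nor needed, are in the scene too. What is shaped like the carrier but purple is not meant.

How it is judged:
By the outcome, as a careful person would: the job done as asked, in the order asked, and still so for the second after the job is handed in, with the robot touching nothing.
It also fails if it takes over 64 s, if anything falls off the work surface, if the arm or the gripper's body presses on something with over 40 N, if the wrist force passes 120 N, or if a joint passes its speed limit or range.

## Robot

A 6-joint arm with a two-finger parallel gripper is mounted at the origin on the work surface. World frame = base frame: x ahead of the robot, y to its left, z up, the work surface at z = 0. Lengths are in m, angles in degrees, forces in N, time in s.
With the tool pointing down it reaches from about 0.375 to 0.9 m from the base axis. Payload 3.1 kg.
Tool frame: the origin (TCP) lies on the front face of the gripper's body, between the roots of the fingers; the fingertips stand 70 mm ahead of it and the grasp point (between the pads) lies 51 mm ahead of it (bot.tip_extent is the distance from the TCP to the fingertips, in m); z points along the fingers, x is the direction in which the jaws open and shut, and the axes are right-handed (so a half turn about z gives the same grasp; the last joint's range is limited). The gripper opens to 87 mm and grips with 3 to 60 N. Pads are 19 mm wide; open, the fingers measure 117 mm over their backs; the gripper's body (75 mm by 190 mm) begins 51 mm behind the grasp point.
Start: joints at [54.632, 30.224, 82.088, -0, 67.689, -10.227], TCP at [0.265, 0.566, 0.292] pointing down, gripper open.
Joint ranges: [-176.69, 176.69], [-43.24, 126.21], [12.49, 139.97], [-82, 262], [0, 151.66], [-163.58, 163.58]. Speed limits (degrees/s): [159.86, 159.86, 180, 180, 180, 180].

## Interface

Orientations are given as a 3x3 rotation matrix whose columns are the frame's x, y, z axes.
In Python, from rig import bot, viewer, ticket gives the robot as it stands. The module is installed in compiled form; this text tells all that it offers.
- The arm moves only by the tool arm_command, never from a script. Its argument "targets" is a list of rows, each an object with "rot": the turn, a rotation vector about the tool's x, y, z in degrees, a list of three; "offset": the shift along the tool's x, y, z in cm, a list of three; "gripper": the closure, from 0 (fully open) to 1 (shut). A call has 1 to 8 rows; each row is the pose to reach, as a shift and turn from the pose commanded when the call began, along the tool's axes at that moment; what a row does not reach only later rows make up. A row lasts 1/10 s, in which the tool goes at most 50 mm and 8.59 degrees, less where a joint would pass 70% of its speed; a pose out of reach is approached as far as the arm can. A call with a gripper value outside its range is refused whole. The fingers move at their own pace and stop on an object; the grip force is fixed at half the most. Time passes only in rows, so rows that repeat a pose let the fingers close. It gives the time, the measured TCP pose, the force and the opening at its end, in the units of the state.
- bot.read_state(): the state, without advancing time (a new reading comes with each control period).
- viewer.capture(name): name is "side" or "top" or "wrist"; returns a dict with "frame" (384x512x3 uint8, red, green, blue), "fx", "fy", "cx", "cy" (pixels), "D" ([k1, k2, p1, p2, k3] as OpenCV has them; the pictures are not rectified), "view" (4x4, takes a point from world to camera coordinates). Camera axes: x right, y down, z forward; pixel columns grow to the right and rows downward; lengths in m; the calibration is good to about 2 mm. A picture is of the moment at which its call begins. There is no depth.
- ticket.hand_in(): hands the job in, once; it reports no verdict.
The state is a dict: "time_s": time; "joint_positions": joint angles; "qvel": joint speeds; "tau": joint torques, N m; "position": TCP position; "tcp_rot": TCP orientation; "force": force on the tool from outside, world axes, zero at the start; "moment": the same for the moment, N m; "opening": opening from 0.0 (shut) to 1.0 (fully open).
Only numpy, scipy, OpenCV 4.12 (cv2) and the standard library are available. Lean on these libraries where they do the work, as an engineer would, in place of code of your own. Each camera call takes 0.05 s, during which the arm holds its last target. There are 200 camera calls.

## Working session

There is one attempt and no reset: what is moved stays moved. The work goes in short steps, Python scripts to look and compute and a tool call to move; the robot and the scene stay as the last step left them, time stands still between calls to the robot, and variables do not carry over. Pictures are saved under pics/ and viewed, about 8 in all and at most 12, crops included, and the job is handed in when it is done.

Besides the shell and the picture viewer there is one more tool, called as name([rows], argument=value, ...), one row to a line, values as JSON. arm_command: Moves the arm, as the interface text tells. Its arguments: {"type":"object","properties":{"targets":{"type":"array"}},"required":["targets"]}

```bash
mkdir -p pics
cat > h.py <<'E'
import numpy as np, cv2
from rig import bot, viewer, ticket
def cap(n,f,crop=None,s=1):
    c=viewer.capture(n); im=c["frame"][:,:,::-1]
    np.savez(f"pics/{f}.npz",**{k:np.array(c[k]) for k in c})
    if crop: x0,y0,x1,y1=crop; im=im[y0:y1,x0:x1]
    cv2.imwrite(f"pics/{f}.png",cv2.resize(im,None,fx=s,fy=s,interpolation=cv2.INTER_CUBIC)); return c
def load(f): return dict(np.load(f"pics/{f}.npz"))
def K(c): return np.array([[c["fx"],0,c["cx"]],[0,c["fy"],c["cy"]],[0,0,1]],float)
def ray(c,uv):
    p=cv2.undistortPoints(np.array([[uv]],float),K(c),np.array(c["D"],float))[0,0]
    V=np.array(c["view"]); R,t=V[:3,:3],V[:3,3]
    return -R.T@t, R.T@np.array([p[0],p[1],1])
def atz(c,uv,z):
    o,d=ray(c,uv); return o+d*(z-o[2])/d[2]
def proj(c,P):
    V=np.array(c["view"]); r=cv2.Rodrigues(V[:3,:3])[0]
    return cv2.projectPoints(np.atleast_2d(np.array(P,float)),r,V[:3,3],K(c),np.array(c["D"],float))[0][:,0]
def tri(obs):
    A=np.zeros((3,3));b=np.zeros(3)
    for c,uv in obs:
        o,d=ray(c,uv); d/=np.linalg.norm(d); M=np.eye(3)-np.outer(d,d); A+=M;b+=M@o
    return np.linalg.solve(A,b)
E
python3 - <<'E'
from h import *
np.set_printoptions(precision=3,suppress=True)
a=cap("top","top0",s=1.5);b=cap("side","side0",s=1.5)
for c in(a,b):
    V=np.array(c["view"]);print(-V[:3,:3].T@V[:3,3],V[2,:3],c["fx"])
print(bot.read_state())
E
```

```text
[0.349 0.001 1.636] [ 0.118  0.015 -0.993] 469.9565691139373
[-0.121 -0.648  0.824] [ 0.563  0.578 -0.591] 373.2847441108426
{'time_s': 0.1, 'joint_positions': array([ 54.631,  30.274,  82.148,  -0.   ,  67.691, -10.228]), 'qvel': array([-0.052, -0.09 , -0.177,  0.188, -0.071, -0.   ]), 'tau': array([ -0.   , -44.099, -17.715,   0.063,   0.053,  -0.   ]), 'position': array([0.265, 0.565, 0.291]), 'tcp_rot': array([[ 0.425,  0.905, -0.001],
       [ 0.905, -0.425, -0.002],
       [-0.002, -0.   , -1.   ]]), 'force': array([-0.376,  0.203,  0.473]), 'moment': array([ 0.024, -0.007,  0.037]), 'opening': 0.9965393784139315}
```

View pics/top0.png

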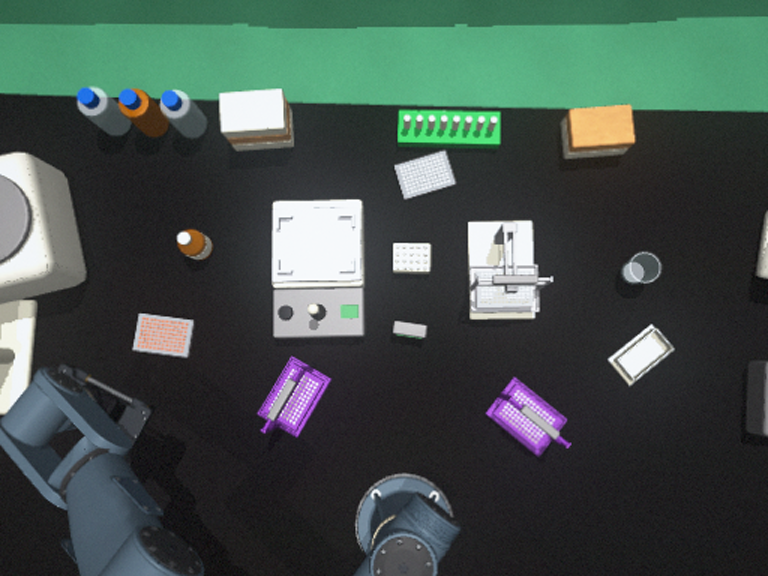

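View pics/side0.png

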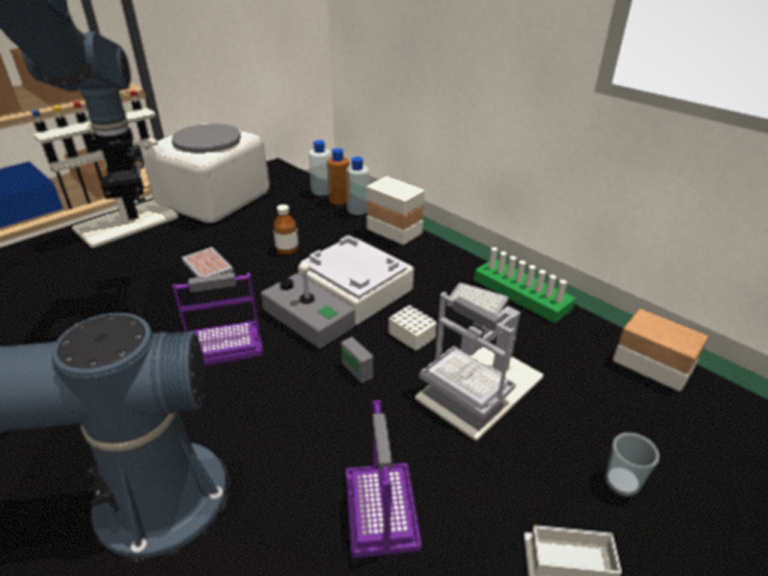

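Top picture (1.5x): steel carrier on the stand at about (505,285), side view (468,360). The lookalikes are purple carriers at (295,397) and (528,415), so they are not meant. The shaker platform is at (318,243), the jog knob at (314,310). I'll confirm with an enlarged crop.

Run:
```python
from h import *
t=load("top0")["frame"][:,:,::-1]; s=load("side0")["frame"][:,:,::-1]
def z(im,x0,y0,w,h,k): return cv2.resize(im[y0:y0+h,x0:x0+w],None,fx=k,fy=k,interpolation=cv2.INTER_CUBIC)
A=z(t,305,140,66,80,6);B=z(t,175,125,74,105,4.5714)
C=np.zeros((480,800,3),np.uint8);C[:480,:396]=A;B=B[:480,:338];C[:B.shape[0],400:400+B.shape[1]]=B
cv2.imwrite("pics/crop1.png",C)
cv2.imwrite("pics/crop2.png",z(s,170,150,200,145,4))
```

```text
(no output)
```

View pics/crop1.png

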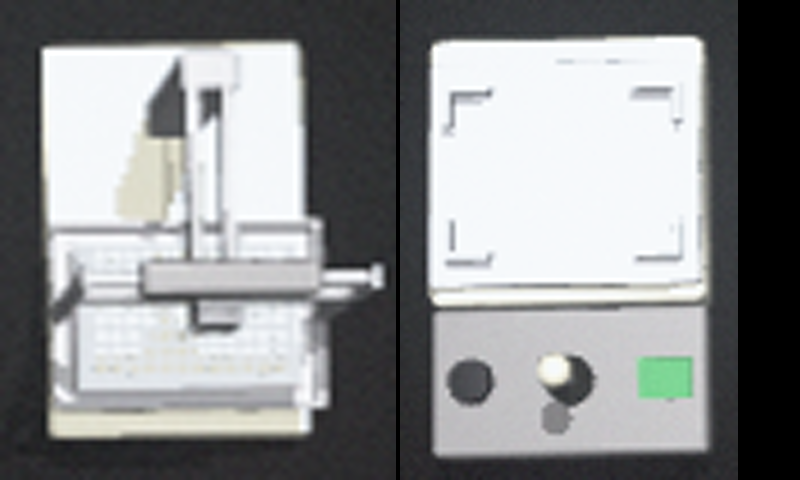

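View pics/crop2.png

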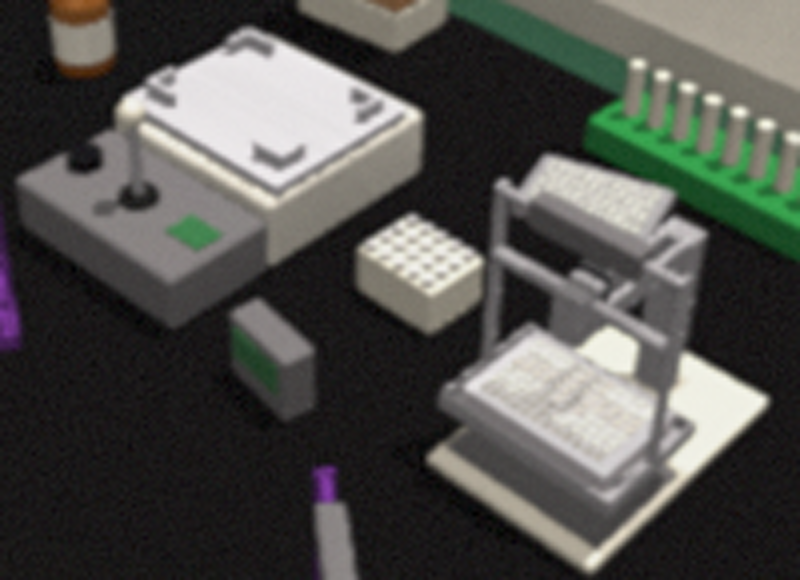

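Confirmed: the unpainted steel carrier hangs on the drip stand (grip block top at about (143–322, 262–282) in the crop). The shaker's four fence corners are near (447,90), (682,88), (447,262), (682,260), and the knob is at (556,369).

Run:
```python
from h import *
np.set_printoptions(precision=4,suppress=True)
c=load("top0"); s=load("side0")
S=lambda x,y:(305+(x+.5)/6-.5,140+(y+.5)/6-.5)
H=lambda x,y:(175+(x-400+.5)/4.5714-.5,125+(y+.5)/4.5714-.5)
D=lambda x,y:(170+(x+.5)/4-.5,150+(y+.5)/4-.5)
P=[atz(c,S(*p),.01) for p in[(42,46),(300,42),(312,434),(50,436)]]
print("stand",np.mean(P,0),[np.linalg.norm(P[i]-P[i-1]) for i in range(4)]);print(np.array(P))
F=[atz(c,H(*p),.10) for p in[(447,90),(682,88),(682,260),(447,262)]]
print("shaker",np.mean(F,0),[np.linalg.norm(F[i]-F[i-1]) for i in range(4)]);print(np.array(F))
G=[atz(c,H(*p),.06) for p in[(434,306),(708,306),(709,452),(435,457)]];print("console");print(np.array(G))
print("grip",[atz(c,S(*p),.232) for p in[(143,262),(322,261)]])
print("knob",tri([(c,H(556,369)),(s,D(132,110))]), atz(c,H(556,369),.145))
print("knob pivot",atz(c,H(576,380),.06))
# side back-check
print("grip side", [atz(s,D(*p),.24) for p in[(525,200),(655,245)]])
```

```text
stand [ 0.5807 -0.2113  0.01  ] [np.float64(0.2286562851874044), np.float64(0.15048950304776704), np.float64(0.2293854052456886), np.float64(0.15031350570542734)]
[[ 0.6922 -0.132   0.01  ]
 [ 0.6982 -0.2823  0.01  ]
 [ 0.469  -0.2906  0.01  ]
 [ 0.4637 -0.1403  0.01  ]]
shaker [0.6122 0.2088 0.1   ] [np.float64(0.12637243848832383), np.float64(0.17116779595029477), np.float64(0.12635149895261444), np.float64(0.16959760398390114)]
[[0.6723 0.2969 0.1   ]
 [0.6783 0.1258 0.1   ]
 [0.552  0.1214 0.1   ]
 [0.5461 0.2909 0.1   ]]
console
[[0.5182 0.3065 0.06  ]
 [0.5236 0.1041 0.06  ]
 [0.4161 0.0998 0.06  ]
 [0.4071 0.3002 0.06  ]]
grip [array([ 0.5366, -0.1661,  0.232 ]), array([ 0.5394, -0.2553,  0.232 ])]
knob [0.4661 0.2027 0.1505] [0.4673 0.2029 0.145 ]
knob pivot [0.4663 0.1994 0.06  ]
grip side [array([ 0.5093, -0.1706,  0.24  ]), array([ 0.5329, -0.2576,  0.24  ])]
```

arm_command([
  {"rot": [0, 0, 7.8], "offset": [-3.3, 3.2, -2], "gripper": 0},
  {"rot": [0, 0, 15.7], "offset": [-6.6, 6.3, -4], "gripper": 0},
  {"rot": [0, 0, 23.5], "offset": [-9.9, 9.5, -5.8], "gripper": 0},
  {"rot": [0, 0, 31.4], "offset": [-13.1, 12.6, -5.8], "gripper": 0},
  {"rot": [0, 0, 39.2], "offset": [-16.4, 15.8, -5.8], "gripper": 0},
  {"rot": [0, 0, 47], "offset": [-19.7, 19, -5.8], "gripper": 0},
  {"rot": [0, 0, 54.9], "offset": [-23, 22.1, -5.8], "gripper": 0},
  {"rot": [0, 0, 62.7], "offset": [-26.3, 25.3, -5.8], "gripper": 0},
])

```text
time_s: 0.9
position: [0.3827, 0.2185, 0.3501]
tcp_rot: [[0.999, 0.032, -0.0], [0.032, -0.999, -0.0], [-0.0, 0.0, -1.0]]
force: [2.2, -0.4, -0.3]
opening: 0.997
```

arm_command([
  {"rot": [0, 0, 0], "offset": [1.4, 4.7, 0], "gripper": 0},
  {"rot": [0, 0, 0], "offset": [2.8, 9.4, 0], "gripper": 0},
  {"rot": [0, 0, 0], "offset": [4.2, 14.1, 0], "gripper": 0},
  {"rot": [0, 0, 0], "offset": [5.6, 18.8, 0], "gripper": 0},
  {"rot": [0, 0, 0], "offset": [7, 23.5, 0], "gripper": 0},
  {"rot": [0, 0, 0], "offset": [8.5, 28.2, 0], "gripper": 0},
  {"rot": [0, 0, 0], "offset": [10, 33, 0], "gripper": 0},
  {"rot": [0, 0, 0], "offset": [11.4, 37.8, 0], "gripper": 0},
])

```text
time_s: 1.7
position: [0.511, -0.155, 0.3499]
tcp_rot: [[0.999, 0.037, -0.0], [0.037, -0.999, 0.001], [-0.0, -0.001, -1.0]]
force: [0.4, -1.0, -0.2]
opening: 1.001
```

arm_command([
  {"rot": [0, 0, 0], "offset": [0.9, 3, 0], "gripper": 0},
  {"rot": [0, 0, 0], "offset": [1.7, 5.8, 0], "gripper": 0},
  {"rot": [0, 0, 0], "offset": [1.7, 5.8, 0], "gripper": 0},
  {"rot": [0, 0, 0], "offset": [1.7, 5.8, 0], "gripper": 0},
])

```text
time_s: 2.1
position: [0.5296, -0.2104, 0.3495]
tcp_rot: [[0.999, 0.036, -0.002], [0.036, -0.999, 0.002], [-0.002, -0.002, -1.0]]
force: [-0.1, 0.4, -0.2]
opening: 0.996
```

Run:
```python
from h import *
np.set_printoptions(precision=4,suppress=True)
c=cap("wrist","w1",s=1.5)
st=bot.read_state();print(st["position"],st["tcp_rot"])
V=np.array(c["view"]);print(-V[:3,:3].T@V[:3,3],V[2,:3])
# predicted grip top corners (yaw 2.1deg) at (0.529,-.2107,.232)
a=np.radians(2.1);R=np.array([[np.cos(a),-np.sin(a)],[np.sin(a),np.cos(a)]])
print([ (proj(c,[*(np.array([.529,-.2107])+R@[x,y]),.232])[0]*1.5).round(0) for x,y in[(.009,.045),(.009,-.045),(-.009,-.045),(-.009,.045)]])
```

```text
[ 0.5294 -0.2096  0.3496] [[ 0.9993  0.0375 -0.0017]
 [ 0.0375 -0.9993  0.0016]
 [-0.0017 -0.0017 -1.    ]]
[ 0.5265 -0.1277  0.4414] [ 0.0094 -0.3018 -0.9533]
[array([404., 230.]), array([401., 385.]), array([370., 385.]), array([368., 230.])]
```

View pics/w1.png

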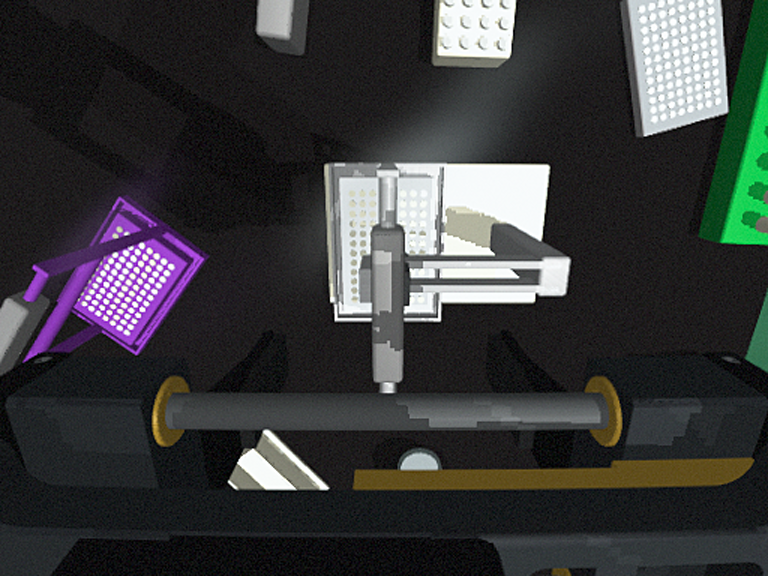

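The grip spans about (372–404, 226–382), against a predicted (368–404, 230–385), so it is within 2 mm. Descending and gripping.

arm_command([
  {"rot": [0, 0, 0], "offset": [0, 0, 2.5], "gripper": 0},
  {"rot": [0, 0, 0], "offset": [0, 0, 5], "gripper": 0},
  {"rot": [0, 0, 0], "offset": [0, 0, 6.5], "gripper": 0},
  {"rot": [0, 0, 0], "offset": [0, 0, 7.7], "gripper": 0},
  {"rot": [0, 0, 0], "offset": [0, 0, 7.7], "gripper": 0},
  {"rot": [0, 0, 0], "offset": [0, 0, 7.7], "gripper": 0.5},
  {"rot": [0, 0, 0], "offset": [0, 0, 7.7], "gripper": 0.6},
  {"rot": [0, 0, 0], "offset": [0, 0, 7.7], "gripper": 0.7},
])

```text
time_s: 2.95
position: [0.5305, -0.2104, 0.2743]
tcp_rot: [[0.999, 0.038, 0.002], [0.038, -0.999, -0.001], [0.002, 0.001, -1.0]]
force: [0.4, -0.4, -0.8]
opening: 0.811
```

arm_command([
  {"rot": [0, 0, 0], "offset": [0, 0, 0], "gripper": 0.75},
  {"rot": [0, 0, 0], "offset": [0, 0, 0], "gripper": 0.8},
  {"rot": [0, 0, 0], "offset": [0, 0, 0], "gripper": 0.9},
  {"rot": [0, 0, 0], "offset": [0, 0, 0], "gripper": 1},
  {"rot": [0, 0, 0], "offset": [0, 0, 0], "gripper": 1},
  {"rot": [0, 0, 0], "offset": [0, 0, 0], "gripper": 1},
  {"rot": [0, 0, 0], "offset": [0, 0, 0], "gripper": 1},
  {"rot": [0, 0, 0], "offset": [0, 0, 0], "gripper": 1},
])

```text
time_s: 3.75
position: [0.53, -0.2103, 0.2732]
tcp_rot: [[0.999, 0.038, -0.0], [0.038, -0.999, 0.0], [-0.0, -0.0, -1.0]]
force: [0.7, 0.9, -0.3]
opening: 0.205
```

arm_command([
  {"rot": [0, 0, 0], "offset": [0.3, 0, -0.1], "gripper": 1},
  {"rot": [0, 0, 0], "offset": [0.7, 0, -0.1], "gripper": 1},
  {"rot": [0, 0, 0], "offset": [1.1, 0, -0.1], "gripper": 1},
  {"rot": [0, 0, 0], "offset": [1.5, 0, -0.1], "gripper": 1},
  {"rot": [0, 0, 0], "offset": [1.8, 0, -0.1], "gripper": 1},
  {"rot": [0, 0, 0], "offset": [1.95, 0, -0.1], "gripper": 1},
  {"rot": [0, 0, 0], "offset": [1.95, 0, -0.1], "gripper": 1},
  {"rot": [0, 0, 0], "offset": [1.95, 0, -0.1], "gripper": 1},
])

```text
time_s: 4.55
position: [0.5452, -0.209, 0.2732]
tcp_rot: [[0.999, 0.039, -0.013], [0.039, -0.999, 0.002], [-0.013, -0.003, -1.0]]
force: [-10.6, -1.1, 1.0]
opening: 0.202
```

arm_command([
  {"rot": [0, 0.3, 0], "offset": [0.2, 0, 0], "gripper": 1},
  {"rot": [0, 0.7, 0], "offset": [0.4, 0, 0], "gripper": 1},
  {"rot": [0, 0.8, 0], "offset": [0.45, 0, 0], "gripper": 1},
  {"rot": [0, 0.8, 0], "offset": [0.45, 0, 0], "gripper": 1},
  {"rot": [0, 0.8, 0], "offset": [0.45, 0, 0], "gripper": 1},
])

```text
time_s: 5.05
position: [0.549, -0.2086, 0.2733]
tcp_rot: [[0.999, 0.039, -0.001], [0.039, -0.999, 0.003], [-0.001, -0.003, -1.0]]
force: [-12.7, -0.5, 2.2]
opening: 0.209
```

Run:
```python
from h import *
c=cap("side","s2",(270,180,370,280),6)
```

```text
(no output)
```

View pics/s2.png

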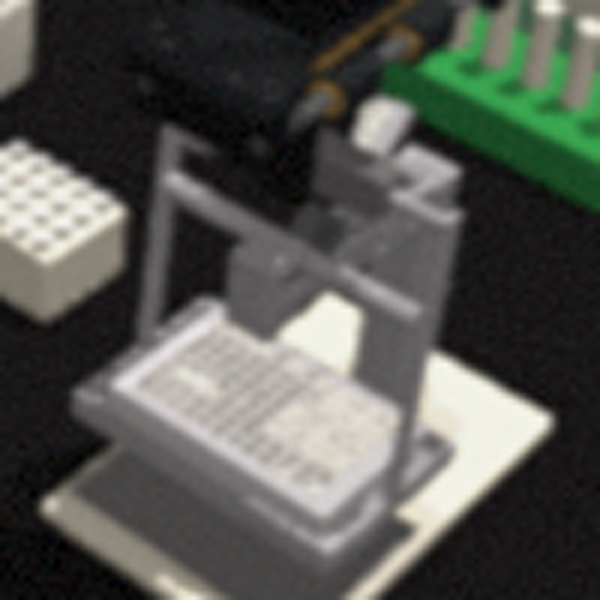

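The side view shows the rung pushed back with the keeper opened behind it, and the carrier level. Lifting in a small step, watching the force.

arm_command([
  {"rot": [0, 0, 0], "offset": [0, 0, -0.3], "gripper": 1},
  {"rot": [0, 0, 0], "offset": [0, 0, -0.6], "gripper": 1},
  {"rot": [0, 0, 0], "offset": [0, 0, -0.9], "gripper": 1},
  {"rot": [0, 0, 0], "offset": [0, 0, -1.2], "gripper": 1},
])

```text
time_s: 5.5
position: [0.5526, -0.2088, 0.2851]
tcp_rot: [[0.999, 0.038, 0.01], [0.038, -0.999, 0.003], [0.01, -0.002, -1.0]]
force: [-3.9, 0.8, -4.4]
opening: 0.206
```

arm_command([
  {"rot": [0, -0.3, 0], "offset": [-0.15, 0, -0.4], "gripper": 1},
  {"rot": [0, -0.6, 0], "offset": [-0.3, 0, -0.9], "gripper": 1},
  {"rot": [0, -0.6, 0], "offset": [-0.3, 0, -1.4], "gripper": 1},
  {"rot": [0, -0.6, 0], "offset": [-0.3, 0, -1.9], "gripper": 1},
  {"rot": [0, -0.6, 0], "offset": [-0.3, 0, -2.4], "gripper": 1},
  {"rot": [0, -0.6, 0], "offset": [-0.3, 0, -2.8], "gripper": 1},
  {"rot": [0, -0.6, 0], "offset": [-0.3, 0, -2.9], "gripper": 1},
  {"rot": [0, -0.6, 0], "offset": [-0.3, 0, -2.9], "gripper": 1},
])

```text
time_s: 6.3
position: [0.5506, -0.2095, 0.3155]
tcp_rot: [[0.999, 0.038, 0.004], [0.038, -0.999, -0.0], [0.004, 0.0, -1.0]]
force: [-0.9, 0.7, -4.6]
opening: 0.201
```

Lifted 42 mm; the force is now only the weight. Drawing forward off the arm.

arm_command([
  {"rot": [0, 0, 0], "offset": [-1, 0, 0], "gripper": 1},
  {"rot": [0, 0, 0], "offset": [-2.8, 0, 0], "gripper": 1},
  {"rot": [0, 0, 0], "offset": [-4.8, 0, 0], "gripper": 1},
  {"rot": [0, 0, 0], "offset": [-6.8, 0, 0], "gripper": 1},
  {"rot": [0, 0, 0], "offset": [-8.8, 0, 0], "gripper": 1},
  {"rot": [0, 0, 0], "offset": [-10.6, 0, 0], "gripper": 1},
  {"rot": [0, 0, 0], "offset": [-11.8, 0, 0], "gripper": 1},
  {"rot": [0, 0, 0], "offset": [-12.4, 0, 0], "gripper": 1},
])

```text
time_s: 7.1
position: [0.4251, -0.2139, 0.3147]
tcp_rot: [[0.999, 0.037, 0.003], [0.037, -0.999, 0.001], [0.003, -0.001, -1.0]]
force: [0.0, 0.2, -4.4]
opening: 0.205
```

arm_command([
  {"rot": [0, 0, 0], "offset": [0, 0, -0.5], "gripper": 1},
  {"rot": [0, 0, 0], "offset": [0, 0, -2], "gripper": 1},
  {"rot": [0, 0, 0], "offset": [0, 0, -4], "gripper": 1},
  {"rot": [0, 0, 0], "offset": [0, 0, -6], "gripper": 1},
  {"rot": [0, 0, 0], "offset": [0, 0, -8], "gripper": 1},
  {"rot": [0, 0, 0], "offset": [0, 0, -9.5], "gripper": 1},
  {"rot": [0, 0, 0], "offset": [0, 0, -10.5], "gripper": 1},
  {"rot": [0, 0, 0], "offset": [0, 0, -10.5], "gripper": 1},
])

```text
time_s: 7.9
position: [0.4272, -0.2146, 0.4214]
tcp_rot: [[0.999, 0.038, 0.007], [0.038, -0.999, -0.003], [0.007, 0.003, -1.0]]
force: [0.6, -0.9, -5.1]
opening: 0.201
```

arm_command([
  {"rot": [0, 0, 0], "offset": [0.5, -1, 0], "gripper": 1},
  {"rot": [0, 0, 0], "offset": [1.5, -3, 0], "gripper": 1},
  {"rot": [0, 0, 0], "offset": [3, -6, 0], "gripper": 1},
  {"rot": [0, 0, 0], "offset": [4.5, -9, 0], "gripper": 1},
  {"rot": [0, 0, 0], "offset": [6, -12, 0], "gripper": 1},
  {"rot": [0, 0, 0], "offset": [7.5, -15, 0], "gripper": 1},
  {"rot": [0, 0, 0], "offset": [9, -18, 0], "gripper": 1},
  {"rot": [0, 0, 0], "offset": [10.4, -21, 0], "gripper": 1},
])

```text
time_s: 8.7
position: [0.5222, 0.002, 0.4187]
tcp_rot: [[0.999, 0.038, 0.001], [0.038, -0.999, 0.001], [0.001, -0.001, -1.0]]
force: [1.0, -0.4, -4.7]
opening: 0.205
```

arm_command([
  {"rot": [0, 0, 0], "offset": [1.5, -3, 0], "gripper": 1},
  {"rot": [0, 0, 0], "offset": [3, -6, 0], "gripper": 1},
  {"rot": [0, 0, 0], "offset": [4.5, -9, 0], "gripper": 1},
  {"rot": [0, 0, 0], "offset": [6, -12, 0], "gripper": 1},
  {"rot": [0, 0, 0], "offset": [7.5, -15, 0], "gripper": 1},
  {"rot": [0, 0, 0], "offset": [9, -18, 0], "gripper": 1},
  {"rot": [0, 0, 0], "offset": [9.5, -20, 0], "gripper": 1},
  {"rot": [0, 0, 0], "offset": [9.7, -20.7, 0], "gripper": 1},
])

```text
time_s: 9.5
position: [0.6108, 0.2135, 0.4182]
tcp_rot: [[0.999, 0.041, -0.0], [0.041, -0.999, 0.002], [-0.0, -0.002, -1.0]]
force: [-0.7, -0.3, -5.5]
opening: 0.205
```

arm_command([
  {"rot": [0, 0, 0], "offset": [0, 0, 2], "gripper": 1},
  {"rot": [0, 0, 0], "offset": [0, 0, 4], "gripper": 1},
  {"rot": [0, 0, 0], "offset": [0, 0, 6], "gripper": 1},
  {"rot": [0, 0, 0], "offset": [0, 0, 7.5], "gripper": 1},
  {"rot": [0, 0, 0], "offset": [0, 0, 8], "gripper": 1},
  {"rot": [0, 0, 0], "offset": [0, 0, 8], "gripper": 1},
  {"rot": [0, 0, 0], "offset": [0, 0, 8], "gripper": 1},
])

```text
time_s: 10.2
position: [0.6119, 0.21, 0.3411]
tcp_rot: [[0.999, 0.037, 0.005], [0.037, -0.999, 0.0], [0.005, -0.0, -1.0]]
force: [0.3, 0.4, -4.5]
opening: 0.205
```

Run:
```python
from h import *
np.set_printoptions(precision=4,suppress=True)
t=cap("top","t3",(170,120,260,235),5);s=cap("side","s3",(175,130,295,235),5)
A=cv2.imread("pics/t3.png")[:,:];B=cv2.imread("pics/s3.png")
A=cv2.resize(A,None,fx=.8,fy=.8);B=cv2.resize(B,None,fx=.72,fy=.72)
C=np.zeros((460,800,3),np.uint8);C[:A.shape[0],:360]=A[:460];C[:B.shape[0],365:365+B.shape[1]]=B
cv2.imwrite("pics/m3.png",C)
st=bot.read_state();print(st["position"],st["tcp_rot"],st["force"])
```

```text
[0.6121 0.2101 0.3417] [[ 0.9993  0.0375  0.0059]
 [ 0.0375 -0.9993  0.0004]
 [ 0.0059 -0.0002 -1.    ]] [ 0.1735 -0.2666 -5.4892]
```

View pics/m3.png

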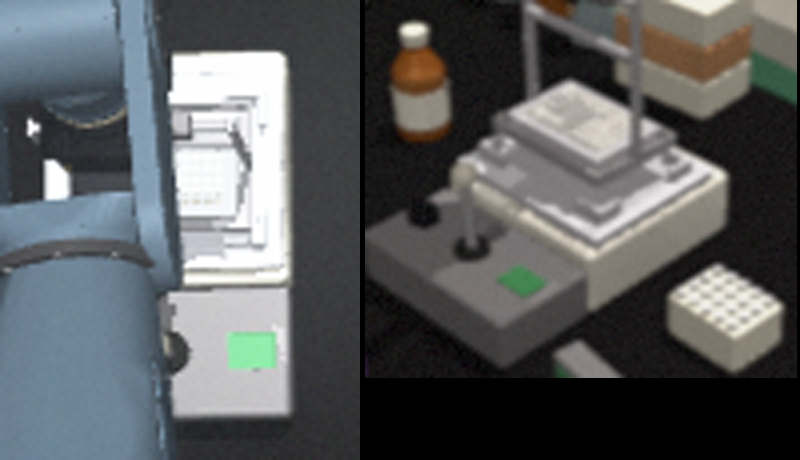

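Run:
```python
from h import *
s=load("s3");im=s["frame"][:,:,::-1]
def box(cx,cy,yaw,lx,ly,z):
    a=np.radians(yaw);R=np.array([[np.cos(a),-np.sin(a)],[np.sin(a),np.cos(a)]])
    return [np.r_[np.array([cx,cy])+R@[x*lx/2,y*ly/2],z] for x,y in[(1,1),(1,-1),(-1,-1),(-1,1)]]
k=8;x0,y0=205,148
C=cv2.resize(im[y0:y0+72,x0:x0+72+20],None,fx=k,fy=k,interpolation=cv2.INTER_CUBIC)
for b,col in[(box(.6121,.2101,2.15,.105,.150,.118),(0,0,255)),(box(.6121,.2101,2.15,.105,.150,.132),(0,160,255)),(box(.613,.2088,2.2,.117,.162,.085),(0,200,0)),(box(.613,.2088,2.2,.117,.162,.100),(255,0,0))]:
    p=((proj(s,b)-[x0,y0]+.5)*k-.5).round().astype(np.int32);cv2.polylines(C,[p],True,col,1)
cv2.imwrite("pics/m4.png",C)
```

```text
(no output)
```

View pics/m4.png

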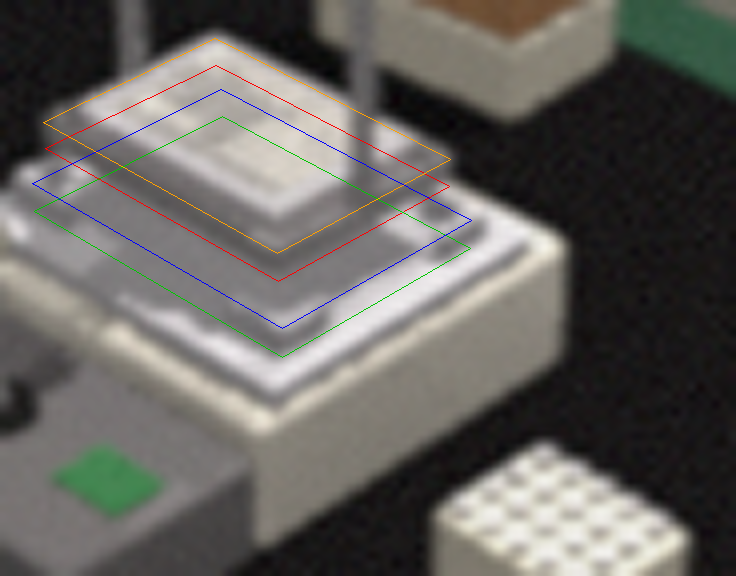

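The tray overlay fits the image; the fences are harder to judge here. I'll check them on the unobstructed first side picture.

Run:
```python
from h import *
def box(cx,cy,yaw,lx,ly,z):
    a=np.radians(yaw);R=np.array([[np.cos(a),-np.sin(a)],[np.sin(a),np.cos(a)]])
    return [np.r_[np.array([cx,cy])+R@[x*lx/2,y*ly/2],z] for x,y in[(1,1),(1,-1),(-1,-1),(-1,1)]]
out=[]
for n,x0,y0,w,h,k in(("side0",198,150,84,56,9),):
    s=load(n);im=s["frame"][:,:,::-1]
    C=cv2.resize(im[y0:y0+h,x0:x0+w],None,fx=k,fy=k,interpolation=cv2.INTER_CUBIC)
    for z,col in((.085,(0,200,0)),(.1,(255,0,0))):
        p=((proj(s,box(.613,.2088,2.2,.117,.162,z))-[x0,y0]+.5)*k-.5).round().astype(np.int32);cv2.polylines(C,[p],True,col,1)
    cv2.imwrite("pics/m5.png",C)
```

```text
(no output)
```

View pics/m5.png

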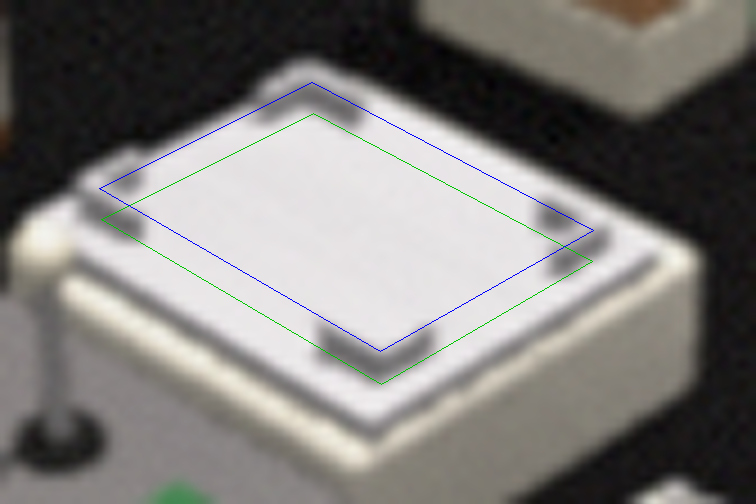

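Fences fit to about 2 mm, suggesting a centre near x = 0.615, y = 0.2095. Shifting +2.5 mm in x and lowering.

arm_command([
  {"rot": [0, -0.3, 0], "offset": [0.25, 0, 0], "gripper": 1},
  {"rot": [0, -0.3, 0], "offset": [0.25, 0, 1], "gripper": 1},
  {"rot": [0, -0.3, 0], "offset": [0.25, 0, 1.8], "gripper": 1},
  {"rot": [0, -0.3, 0], "offset": [0.25, 0, 2.4], "gripper": 1},
  {"rot": [0, -0.3, 0], "offset": [0.25, 0, 2.8], "gripper": 1},
  {"rot": [0, -0.3, 0], "offset": [0.25, 0, 3], "gripper": 1},
  {"rot": [0, -0.3, 0], "offset": [0.25, 0, 3], "gripper": 1},
])

```text
time_s: 11.0
position: [0.6141, 0.2102, 0.31]
tcp_rot: [[0.999, 0.038, -0.003], [0.038, -0.999, -0.0], [-0.003, 0.0, -1.0]]
force: [-0.6, -0.1, -4.5]
opening: 0.2
```

arm_command([
  {"rot": [0, 0, 0], "offset": [0, 0, 0.1], "gripper": 1},
  {"rot": [0, 0, 0], "offset": [0, 0, 0.2], "gripper": 1},
  {"rot": [0, 0, 0], "offset": [0, 0, 0.3], "gripper": 1},
  {"rot": [0, 0, 0], "offset": [0, 0, 0.35], "gripper": 1},
  {"rot": [0, 0, 0], "offset": [0, 0, 0.35], "gripper": 1},
])

```text
time_s: 11.5
position: [0.6144, 0.21, 0.309]
tcp_rot: [[0.999, 0.038, 0.0], [0.038, -0.999, -0.0], [0.0, 0.0, -1.0]]
force: [-3.1, -1.2, 4.2]
opening: 0.201
```

Run:
```python
from h import *
cap("side","s6",(195,125,295,200),8)
```

```text
(no output)
```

View pics/s6.png

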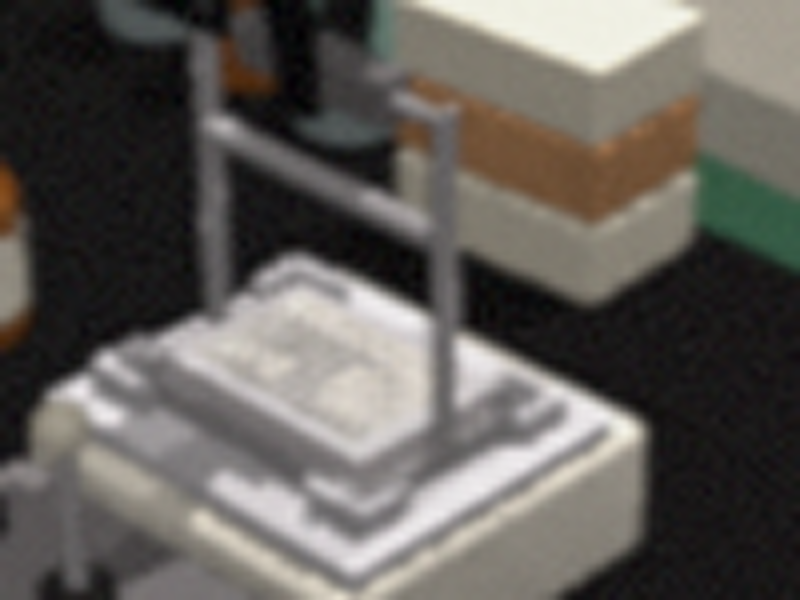

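The tray (bottom corner about (350,465)) sits inside all four fence corners (near one at (355,495), right (540,400), left (125,360), far (300,275)), and the uprights are vertical. Releasing.

arm_command([
  {"rot": [0, 0, 0], "offset": [0, 0, -0.15], "gripper": 1},
  {"rot": [0, 0, 0], "offset": [0, 0, -0.15], "gripper": 0.8},
  {"rot": [0, 0, 0], "offset": [0, 0, -0.15], "gripper": 0.5},
  {"rot": [0, 0, 0], "offset": [0, 0, -0.15], "gripper": 0.3},
  {"rot": [0, 0, 0], "offset": [0, 0, -0.15], "gripper": 0.3},
  {"rot": [0, 0, 0], "offset": [0, 0, -0.15], "gripper": 0.3},
  {"rot": [0, 0, 0], "offset": [0, 0, -1], "gripper": 0.3},
  {"rot": [0, 0, 0], "offset": [0, 0, -3], "gripper": 0.3},
])

```text
time_s: 12.35
position: [0.6134, 0.2101, 0.3357]
tcp_rot: [[0.999, 0.038, -0.006], [0.038, -0.999, -0.001], [-0.006, 0.0, -1.0]]
force: [-0.6, -0.0, -0.0]
opening: 0.651
```

arm_command([
  {"rot": [0, 0, 0], "offset": [0, 0, -3], "gripper": 0.3},
  {"rot": [0, 0, 0], "offset": [0, 0, -6], "gripper": 0.3},
  {"rot": [0, 0, 0], "offset": [0, 0, -8], "gripper": 0.3},
  {"rot": [0, 0, 0], "offset": [0, 0, -8], "gripper": 0.3},
])

```text
time_s: 12.75
position: [0.6158, 0.2106, 0.4217]
tcp_rot: [[0.999, 0.038, 0.007], [0.038, -0.999, 0.002], [0.007, -0.001, -1.0]]
force: [0.8, 0.1, -0.4]
opening: 0.7
```

Run:
```python
from h import *
cap("wrist","w7",s=1.2)
st=bot.read_state();print(st["position"],st["force"],st["opening"])
```

```text
[0.61490395 0.21034586 0.41907554] [ 0.61483672  0.3085649  -0.75116409] 0.7010506112525621
```

View pics/w7.png

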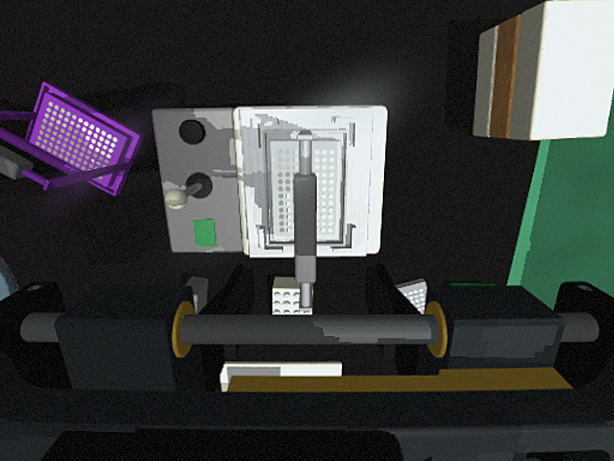

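Wrist view: tray square between the four fence corners (250–355, 120–250). The knob is at (175,198), lever upright. Now to the right of the knob with closed fingers.

arm_command([
  {"rot": [0, 0, 0], "offset": [-4, 2, 0], "gripper": 1},
  {"rot": [0, 0, 0], "offset": [-8, 4, 0], "gripper": 1},
  {"rot": [0, 0, 0], "offset": [-12, 5.8, 0], "gripper": 1},
  {"rot": [0, 0, 0], "offset": [-15.5, 7.4, 0], "gripper": 1},
  {"rot": [0, 0, 0], "offset": [-15.5, 7.4, 4], "gripper": 1},
  {"rot": [0, 0, 0], "offset": [-15.5, 7.4, 8], "gripper": 1},
  {"rot": [0, 0, 0], "offset": [-15.5, 7.4, 12], "gripper": 1},
  {"rot": [0, 0, 0], "offset": [-15.5, 7.4, 12], "gripper": 1},
])

```text
time_s: 13.6
position: [0.4576, 0.13, 0.2919]
tcp_rot: [[0.999, 0.037, -0.017], [0.037, -0.999, -0.001], [-0.017, 0.0, -1.0]]
force: [-0.6, -0.1, -0.3]
opening: 0.064
```

arm_command([
  {"rot": [0, 0, 0], "offset": [0, 0, 4], "gripper": 1},
  {"rot": [0, 0, 0], "offset": [0, 0, 7.5], "gripper": 1},
  {"rot": [0, 0, 0], "offset": [0, 0, 10.2], "gripper": 1},
  {"rot": [0, 0, 0], "offset": [0, 0, 10.2], "gripper": 1},
  {"rot": [0, 0, 0], "offset": [0, 0, 10.2], "gripper": 1},
])

```text
time_s: 14.1
position: [0.4626, 0.1305, 0.196]
tcp_rot: [[0.999, 0.038, -0.001], [0.038, -0.999, -0.0], [-0.001, -0.0, -1.0]]
force: [0.3, 0.4, 0.7]
opening: 0.005
```

arm_command([
  {"rot": [0, 0, 0], "offset": [0, -2, 0], "gripper": 1},
  {"rot": [0, 0, 0], "offset": [0.2, -4, 0], "gripper": 1},
  {"rot": [0, 0, 0], "offset": [0.4, -5, 0], "gripper": 1},
  {"rot": [0, 0, 0], "offset": [0.4, -6, 0], "gripper": 1},
  {"rot": [0, 0, 0], "offset": [0.4, -7, 0], "gripper": 1},
  {"rot": [0, 0, 0], "offset": [0.4, -8, 0], "gripper": 1},
  {"rot": [0, 0, 0], "offset": [0.4, -9, 0], "gripper": 1},
  {"rot": [0, 0, 0], "offset": [0.4, -9.5, 0], "gripper": 1},
])

```text
time_s: 14.9
position: [0.4621, 0.2254, 0.1947]
tcp_rot: [[0.999, 0.039, -0.003], [0.039, -0.999, -0.002], [-0.003, 0.002, -1.0]]
force: [3.3, -6.5, -4.9]
opening: 0.004
```

Run:
```python
from h import *
cap("side","s8",(165,130,255,210),7)
```

```text
(no output)
```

View pics/s8.png

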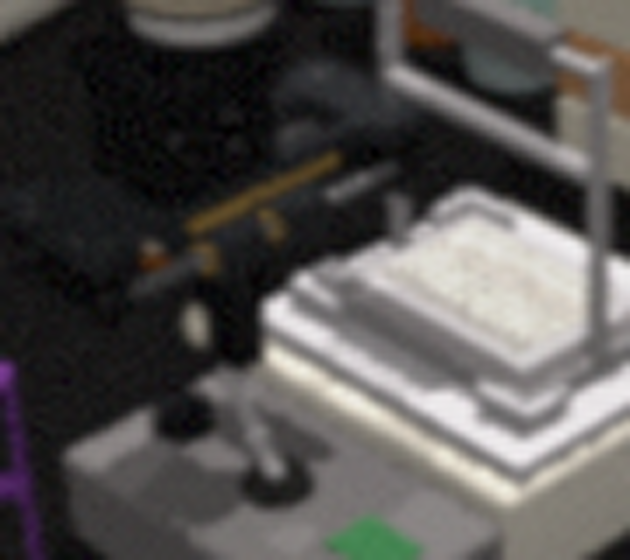

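Side view: the lever is tilted well left, knob at (195,325) against the fingers, roughly 0.55 rad from finger position. Holding for about 1.2 s, then easing back.

arm_command([
  {"rot": [0, 0, 0], "offset": [0, 0, 0], "gripper": 1},
  {"rot": [0, 0, 0], "offset": [0, 0, 0], "gripper": 1},
  {"rot": [0, 0, 0], "offset": [0, 0, 0], "gripper": 1},
  {"rot": [0, 0, 0], "offset": [0, 0, 0], "gripper": 1},
  {"rot": [0, 0, 0], "offset": [0, 0, 0], "gripper": 1},
  {"rot": [0, 0, 0], "offset": [0, 0, 0], "gripper": 1},
  {"rot": [0, 0, 0], "offset": [0, 0, 0], "gripper": 1},
  {"rot": [0, 0, 0], "offset": [0, 0, 0], "gripper": 1},
])

```text
time_s: 15.75
position: [0.4621, 0.2249, 0.1949]
tcp_rot: [[0.999, 0.038, -0.003], [0.038, -0.999, -0.001], [-0.003, 0.001, -1.0]]
force: [2.5, -4.5, -2.5]
opening: 0.006
```

arm_command([
  {"rot": [0, 0, 0], "offset": [0, 0, 0], "gripper": 1},
  {"rot": [0, 0, 0], "offset": [0, 0, 0], "gripper": 1},
  {"rot": [0, 0, 0], "offset": [0, 0, 0], "gripper": 1},
  {"rot": [0, 0, 0], "offset": [0, 2, 0], "gripper": 1},
  {"rot": [0, 0, 0], "offset": [0, 4.5, 0], "gripper": 1},
  {"rot": [0, 0, 0], "offset": [0, 7.5, 0], "gripper": 1},
  {"rot": [0, 0, 0], "offset": [0, 9.5, 0], "gripper": 1},
  {"rot": [0, 0, 0], "offset": [0, 9.5, 0], "gripper": 1},
])

```text
time_s: 16.55
position: [0.4656, 0.1294, 0.1952]
tcp_rot: [[0.999, 0.034, -0.003], [0.034, -0.999, 0.001], [-0.003, -0.001, -1.0]]
force: [0.2, -0.0, 0.5]
opening: 0.005
```

arm_command([
  {"rot": [0, 0, 0], "offset": [0, 1, -4], "gripper": 1},
  {"rot": [0, 0, 0], "offset": [0, 2, -8], "gripper": 1},
  {"rot": [0, 0, 0], "offset": [0, 4, -12], "gripper": 1},
  {"rot": [0, 0, 0], "offset": [0, 8, -15], "gripper": 1},
  {"rot": [0, 0, 0], "offset": [0, 12, -16], "gripper": 1},
  {"rot": [0, 0, 0], "offset": [0, 16, -16], "gripper": 1},
  {"rot": [0, 0, 0], "offset": [0, 16, -16], "gripper": 1},
  {"rot": [0, 0, 0], "offset": [0, 16, -16], "gripper": 1},
])

```text
time_s: 17.35
position: [0.4719, -0.0287, 0.3551]
tcp_rot: [[0.999, 0.036, -0.002], [0.036, -0.999, 0.002], [-0.002, -0.002, -1.0]]
force: [0.2, 0.7, 0.1]
opening: 0.005
```

Run:
```python
from h import *
cap("top","t9",s=1.5)
```

```text
(no output)
```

The picture limit is reached, so I'll check numerically: knob position and bystander patches now against the first picture.

Run:
```python
from h import *
np.set_printoptions(precision=1,suppress=True)
a=load("top0");b=load("t9");s0=load("side0");s9=viewer.capture("side")
def diff(p,q,uv,r):
    u,v=np.round(uv).astype(int);A=p["frame"][v-r:v+r+1,u-r:u+r+1].astype(int);B=np.array(q["frame"])[v-r:v+r+1,u-r:u+r+1].astype(int)
    return np.abs(A-B).mean()
for n,uv in dict(knob=(209,206),pa=(283,116),pb=(109,224),trough=(427,236),bottle=(130,162),timer=(273,220),tip=(274,171),beaker=(428,178),purA=(197,265),purB=(352,277)).items(): print("top",n,diff(a,b,uv,9).round(1))
for n,uv in dict(knob=(203,177),pb=(138,175),bottle=(190,155),timer=(238,239),tip=(274,218),beaker=(422,310),trough=(383,368),purA=(145,220),purB=(255,335)).items(): print("side",n,diff(s0,s9,uv,8).round(1))
# carrier expected vs edges: tray fit check by bright/dark of knob centroid
st=bot.read_state();print(st["time_s"],st["qvel"])
```

```text
top knob 16.6
top pa 14.4
top pb 18.1
top trough 8.2
top bottle 10.3
top timer 51.3
top tip 102.3
top beaker 13.5
top purA 16.2
top purB 17.2
side knob 2.2
side pb 1.4
side bottle 1.7
side timer 14.2
side tip 4.4
side beaker 1.6
side trough 0.9
side purA 2.1
side purB 1.6
17.45 [ 0.6  0.   0.1 -0.3 -0.3 -0.2]
```

Knob is back upright (side patch unchanged). The arm is near the timer, so I'll move it away and recheck with template matching.

arm_command([
  {"rot": [0, 0, 0], "offset": [-1, 4, -4], "gripper": 1},
  {"rot": [0, 0, 0], "offset": [-2, 8, -8], "gripper": 1},
  {"rot": [0, 0, 0], "offset": [-3, 12, -10], "gripper": 1},
  {"rot": [0, 0, 0], "offset": [-4, 16, -10], "gripper": 1},
  {"rot": [0, 0, 0], "offset": [-4, 20, -10], "gripper": 1},
  {"rot": [0, 0, 0], "offset": [-4, 24, -10], "gripper": 1},
  {"rot": [0, 0, 0], "offset": [-4, 24, -10], "gripper": 1},
  {"rot": [0, 0, 0], "offset": [-4, 24, -10], "gripper": 1},
])

```text
time_s: 18.25
position: [0.4418, -0.2697, 0.4544]
tcp_rot: [[0.999, 0.038, -0.003], [0.038, -0.999, 0.003], [-0.003, -0.003, -1.0]]
force: [0.7, -0.4, 0.4]
opening: 0.008
```

Run:
```python
from h import *
a=load("top0");s0=load("side0");s6=load("s6");t=viewer.capture("top");s=viewer.capture("side")
def m(p,q,uv,r):
    u,v=uv;T=p["frame"][v-r:v+r+1,u-r:u+r+1];S=np.ascontiguousarray(np.array(q["frame"])[v-r-6:v+r+7,u-r-6:u+r+7])
    _,x,_,l=cv2.minMaxLoc(cv2.matchTemplate(S,np.ascontiguousarray(T),cv2.TM_CCOEFF_NORMED));return round(x,2),l[0]-6,l[1]-6
for n,uv in dict(knob=(209,206),pa=(283,116),pb=(109,224),trough=(427,236),bottle=(130,162),timer=(273,220),tip=(274,171),beaker=(428,178),purA=(197,265),purB=(352,277)).items(): print("top",n,m(a,t,uv,14))
for n,uv in dict(knob=(203,177),pb=(138,175),timer=(238,239),tip=(274,218),beaker=(422,310)).items(): print("side",n,m(s0,s,uv,11))
print("carrier vs seated",m(s6,s,(238,168),16))
st=bot.read_state();print(st["time_s"],st["position"],st["force"])
```

```text
top knob (1.0, 0, 0)
top pa (1.0, 0, 0)
top pb (1.0, 0, 0)
top trough (0.87, 0, 0)
top bottle (1.0, 0, 0)
top timer (1.0, 0, 0)
top tip (1.0, 0, 0)
top beaker (0.9, 0, 0)
top purA (1.0, 0, 0)
top purB (0.35, 0, -6)
side knob (0.97, 0, 0)
side pb (0.5, 5, 3)
side timer (1.0, 0, 0)
side tip (1.0, 0, 0)
side beaker (1.0, 0, 0)
carrier vs seated (0.99, 0, 0)
18.35 [ 0.44174782 -0.26864667  0.45484045] [ 0.29973989 -0.18063336 -0.02357053]
```

Everything matches. The low scores are where the arm covers the view (purple carrier B from the top, plate_b from the side), and both matched in another view.

```bash
python3 -c "
from rig import ticket
print(ticket.hand_in())"
```

```text
the job is handed in; nothing more can be done
None
```

The carrier is off the hook and standing flat between the shaker's fences. The jog lever has been worked, and I handed the job in at about 18.4 s on the robot's clock.

- **Unhooking:** I gripped the carrier from above and pushed it about 19 mm towards the post. It drifted to about 23 mm early in the lift, past the 18–20 mm given, and I brought it back while lifting. The lift was 42 mm with only the carrier's weight on the wrist, and I then drew it forward off the arm. It stayed within about 1° of level, and the highest force reading I got was about 14 N.
- **Placing:** I lowered it until the wrist felt contact and looked before releasing. After releasing, the wrist picture showed the tray inside all four fence corners.
- **Jog lever:** The closed fingers pushed it left to about 0.55 rad, estimated from finger position and one picture. I held it for about 1.2 s, then backed away.

**Last checks:**
- Compared with earlier pictures, the knob was back upright.
- The carrier was still where I set it down, and every bystander matched its first position.
- The trough and beaker matched less closely in the last top picture (0.87 and 0.90), with no shift. The beaker matched fully from the side. The trough's side patch was nearly unchanged just before the arm's last move.
- The arm hid one purple carrier from the top and plate_b from the side in the last pictures. plate_b matched from the top. The purple carrier was last seen unchanged in the side view just before the arm's last move.
- The picture limit was used up, so these final checks were made by image code rather than by eye.

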